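# Tidy the counter: nest the measuring pans, handles fanned

## Robot

A 7-joint arm with a two-finger parallel gripper is mounted at the origin on the work surface. World frame = base frame: x ahead of the robot, y to its left, z up, the work surface at z = 0. Lengths are in m, angles in rad, forces in N, time in s.
With the tool pointing down it reaches from about 0.425 to 0.825 m from the base axis. Payload 3.6 kg.
Tool frame: the origin (TCP) lies between the finger pads; the fingertips stand arm.tip_extent ahead of it and the grasp point (between the pads) is the TCP (arm.tip_extent is the distance from the TCP to the fingertips, in m); z points along the fingers, y is the line along which they close (so a half turn about z gives the same grasp; the last joint's range is limited). The gripper opens to 93 mm and grips with 3 to 60 N. Pads are 15 mm wide; open, the fingers measure 128 mm over their backs; the gripper's body (75 mm by 188 mm) begins 65 mm behind the grasp point.
Start: joints at [1.163, 0.615, -0.013, 1.423, 0.008, 1.103, -0.04], TCP at [0.242, -0.603, 0.238] pointing down, gripper open.
Joint ranges: [-3.12, 3.12], [-0.3, 2.06], [-1.34, 1.32], [0.26, 2.42], [-1.36, 4.5], [0.01, 1.98], [-2.84, 2.84]. Speed limits (rad/s): [2.79, 2.79, 3.14, 3.14, 3.14, 3.14, 3.14].

## Interface

Orientations are given as [roll, pitch, yaw] about the fixed x, y, z axes, in that order (R = Rz(yaw) Ry(pitch) Rx(roll)).
In Python, from plant import arm gives the robot as it stands. The module is installed in compiled form; this text tells all that it offers.
- The arm moves only by the tool play_rows, never from a script. Its argument "plan" is a list that holds one entry, the list of rows, each a list of 4 numbers: the shift along the world's x, y, z in m, then the turn about the world's z in degrees. A call has 1 to 12 rows; each row shifts and turns the commanded pose from where the row before left it; what a row does not reach is not made up. A row lasts 1/12 s, in which the tool goes at most 41.7 mm and 7.16 degrees, less where a joint would pass 70% of its speed; a pose out of reach is approached as far as the arm can. A call with a gripper value outside its range is refused whole. "grip" is the gripper command: -1 is fully open, 1 is shut, values between are in proportion, set as the call begins (left out, the last holds). The fingers move at their own pace and stop on an object; "newtons" is the grip in N (left out, the last holds). Time passes only in rows, so rows that do not move let the fingers close. It gives the time, the measured TCP pose, the force, the opening and the grip force at its end, in the units of the state.
- arm.get_obs(): the state, without advancing time (a new reading comes with each control period).
- arm.camera(name): name is "side" or "top"; returns the picture (420x560x3 uint8, red, green, blue); there is no depth.
- arm.camera_model(name): a dict with "mtx" (3x3 intrinsics, pixels), "R" (3x3) and "t" (3): a world point X has camera coordinates R X + t. Camera axes: x right, y down, z forward; pixel columns grow to the right and rows downward; lengths in m; the calibration is good to about 2 mm. A picture is of the moment at which its call begins. camera_model takes no time and is no camera call.
- arm.finish_job(): hands the job in; it is judged then, once.
The state is a dict: "time_s": time; "joint_positions": joint angles; "qvel": joint speeds; "effort": joint torques, N m; "position": TCP position; "tcp_rot": TCP orientation; "force": force on the tool from outside, world axes, zero at the start; "wrist_torque": the same for the moment, N m; "width": opening from 0.0 (shut) to 1.0 (fully open); "grip_force": force on a finger pad.
Only numpy, scipy, OpenCV 4.12 (cv2) and the standard library are available. Lean on these libraries where they do the work, as an engineer would, in place of code of your own. Each camera call takes 0.05 s, during which the arm holds its last target. There are 200 camera calls.

## Task

Put away the steel measuring pans that are out: nest them all in the aluminium pie plate, biggest at the bottom, each sitting level and fully down inside the next bigger one, with the handles fanned out on the robot's side of the plate so that each clears the others, at least 5 cm between handle ends. The egg cup and the timer belong side by side, upright, on the floor of the glass dish: the timer is out on the counter, and if the egg cup is standing in the pie plate it must move too. The pie plate, the dish and the other things on the counter stay where they are.

Things in the scene. Friction and masses are not known exactly. Their poses are not given: they have to be found in the camera images.
- pan1: steel measuring pan, size 1 of 5 (1 biggest), may be absent; about 180 g. Round, straight-sided, 108 mm across (103 inside), rim 50 mm high, floor 4 mm thick. Origin: centre of underside, z up. Straight handle along -x, 12 mm wide, 48 to 56 mm up, ending 129 mm from the axis; at the start it points at the robot, -x, within 0.35 rad. Nested, it sits on the next pan's floor.
- pan1_tip (a point): outer end of the handle of pan 1, 129 mm from its axis, 52 mm above its underside. Crossed handles rest on one another and keep a pan from sitting down
- pan2: steel measuring pan, size 2 of 5 (1 biggest), may be absent; about 150 g. Round, straight-sided, 92 mm across (87 inside), rim 50 mm high, floor 4 mm thick. Origin: centre of underside, z up. Straight handle along -x, 12 mm wide, 48 to 56 mm up, ending 121 mm from the axis; at the start it points at the robot, -x, within 0.35 rad. Nested, it sits on the next pan's floor.
- pan2_tip (a point): outer end of the handle of pan 2, 121 mm from its axis, 52 mm above its underside. Crossed handles rest on one another and keep a pan from sitting down
- pan3: steel measuring pan, size 3 of 5 (1 biggest), may be absent; about 120 g. Round, straight-sided, 76 mm across (71 inside), rim 50 mm high, floor 4 mm thick. Origin: centre of underside, z up. Straight handle along -x, 12 mm wide, 48 to 56 mm up, ending 113 mm from the axis; at the start it points at the robot, -x, within 0.35 rad. Nested, it sits on the next pan's floor.
- pan3_tip (a point): outer end of the handle of pan 3, 113 mm from its axis, 52 mm above its underside. Crossed handles rest on one another and keep a pan from sitting down
- pan4: steel measuring pan, size 4 of 5 (1 biggest), may be absent; about 100 g. Round, straight-sided, 60 mm across (55 inside), rim 50 mm high, floor 4 mm thick. Origin: centre of underside, z up. Straight handle along -x, 12 mm wide, 48 to 56 mm up, ending 105 mm from the axis; at the start it points to the right, -y, within 0.35 rad. Nested, it sits on the next pan's floor.
- pan4_tip (a point): outer end of the handle of pan 4, 105 mm from its axis, 52 mm above its underside. Crossed handles rest on one another and keep a pan from sitting down
- pan5: steel measuring pan, size 5 of 5 (1 biggest), may be absent; about 80 g. Round, straight-sided, 44 mm across (39 inside), rim 50 mm high, floor 4 mm thick. Origin: centre of underside, z up. Straight handle along -x, 12 mm wide, 48 to 56 mm up, ending 97 mm from the axis; at the start it points at the robot, -x, within 0.35 rad. Nested, it sits on the next pan's floor.
- pan5_tip (a point): outer end of the handle of pan 5, 97 mm from its axis, 52 mm above its underside. Crossed handles rest on one another and keep a pan from sitting down
- pie_plate: aluminium pie plate, loose, on one of the two racks: round, 196 mm across the rim, 160 mm across the base outside, floor 5 mm thick and about 154 mm across inside, rim 24 mm high. Origin: centre of its underside (50 mm above the counter); x points away from the robot within 0.15 rad
- glass_dish: square clear glass baking dish, loose, on the other rack: 180 x 180 mm, 42 mm high, walls and floor 5 mm thick, a lug on its near and far sides. Origin: centre of its underside; x points away from the robot within 0.15 rad
- egg_cup: white ceramic egg cup on a foot, 64 mm high, rim 46 mm across (36 mm at 34 mm up, foot 42 mm), 80 g; stands upright in either the pie plate or the glass dish at the start, in the half nearer the robot. Origin: centre of its underside, z up
- spoon: black silicone spoon lying flat in front, 170 mm long along its x, 10 mm thick. Origin: on its underside, 85 mm from both ends. Bystander, loose
- ramekin: small white ceramic ramekin, 72 mm across, 40 mm high. Bystander, loose; origin: centre of its underside
- spice_jar: amber glass spice jar, 40 mm across, 85 mm high. Bystander, loose; origin: centre of its underside
- pepper_mill: turned dark wooden pepper mill, 48 mm across, 108 mm high. Bystander, loose; origin: centre of its underside
- cork_trivet: round cork trivet, 90 mm across, 10 mm thick. Bystander, loose; origin: centre of its underside
- tea_tin: round metal tea tin, 60 mm across, 73 mm high. Bystander, loose; origin: centre of its underside
- timer: steel wind-up kitchen timer, loose on the counter in front: round body 54 mm across and 30 mm high, a smaller dial and grip bar on top to 42 mm, 180 g. Origin: centre of its underside, z up
- rack_a: one of two identical fixed chrome rack shelves with slots, 250 x 210 mm (x by y), top at 50 mm. Origin: centre of its foot on the counter
- rack_b: the other rack shelf, the same
Things that resemble listed ones, but are neither listed nor needed, are in the scene too. What is shaped like the pan4 but blue is not meant.

How it is judged:
By the outcome, as a careful person would: the job done as asked, in the order asked, and still so for the second after the job is handed in, with the robot touching nothing.
Of pan1, pan2, pan3, pan4, pan5 only 4 to 5 are there at a start; the rules pass over those that are not, and their reading is None.
At some moment in a run one of pan1, pan2, pan3, pan4, pan5 may be knocked a few centimetres aside while the robot is not near it.
It also fails if it takes over 210 s, if anything falls off the work surface, if the arm or the gripper's body presses on something with over 40 N, if the wrist force passes 120 N, or if a joint passes its speed limit or range.

## Working session

There is one attempt and no reset: what is moved stays moved. The work goes in short steps, Python scripts to look and compute and a tool call to move; the robot and the scene stay as the last step left them, time stands still between calls to the robot, and variables do not carry over. Pictures are saved under pics/ and viewed, at most 14 in all, crops included, and the job is handed in when it is done.

Besides the shell and the picture viewer there is one more tool, called after "Emit:" as name(argument=value, ...) on one line, values as JSON. play_rows: Moves the arm, as the interface text tells. Its arguments: {"type":"object","properties":{"plan":{"type":"array"},"grip":{"type":"number"},"newtons":{"type":"number"}},"required":["plan"]}

```bash
mkdir -p pics; cat > h.py <<'E'
from plant import arm
import numpy as np, cv2
def snap(n,f):
    im=np.array(arm.camera(n)); cv2.imwrite(f'pics/{f}.png',cv2.cvtColor(im,cv2.COLOR_RGB2BGR)); return im
def ray(n,u,v,z):
    m=arm.camera_model(n);R=np.array(m['R']);t=np.array(m['t']).ravel()
    d=R.T@np.linalg.inv(m['mtx'])@np.array([u,v,1.]);c=-R.T@t
    return c+d*(z-c[2])/d[2]
def proj(n,X):
    m=arm.camera_model(n);p=np.array(m['mtx'])@(np.array(m['R'])@np.array(X)+np.array(m['t']).ravel());return p[:2]/p[2]
E
python3 - <<'E'
from h import *
for n in('top','side'):
    snap(n,n+'0'); m=arm.camera_model(n);R=np.array(m['R']);print(n,m['mtx'],-R.T@np.array(m['t']).ravel(),R)
o=arm.get_obs();print(o['position'],o['tcp_rot'],o['width'],arm.tip_extent)
E
```

```text
top [[385.0891523    0.         277.2838336 ]
 [  0.         385.0891523  208.59961167]
 [  0.           0.           1.        ]] [ 0.32193802 -0.00608483  1.09232626] [[ 0.0104531  -0.99993811  0.00380946]
 [-0.98239539 -0.01098018 -0.18649059]
 [ 0.18652087 -0.00179299 -0.98244936]]
side [[539.4674974    0.         273.95220134]
 [  0.         539.4674974  207.33442849]
 [  0.           0.           1.        ]] [-0.22026049 -0.71166471  1.30825748] [[ 0.67936692 -0.73366376 -0.01407394]
 [-0.57031972 -0.51584889 -0.63924592]
 [ 0.46173154  0.44230918 -0.76887358]]
[ 0.24136551 -0.60283322  0.23663495] [-3.13935356e+00  2.13089503e-05  3.80898179e-01] 1.0017964379178106 0.019
```

View pics/top0.png

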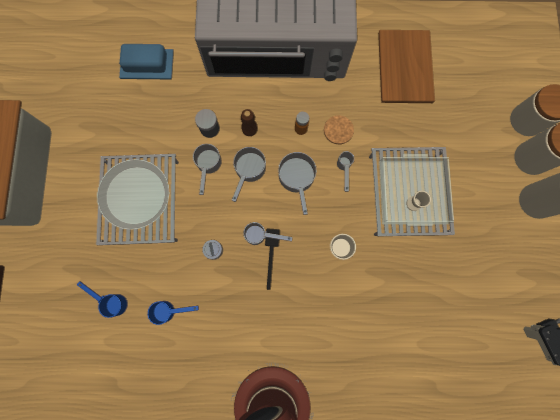

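View pics/side0.png

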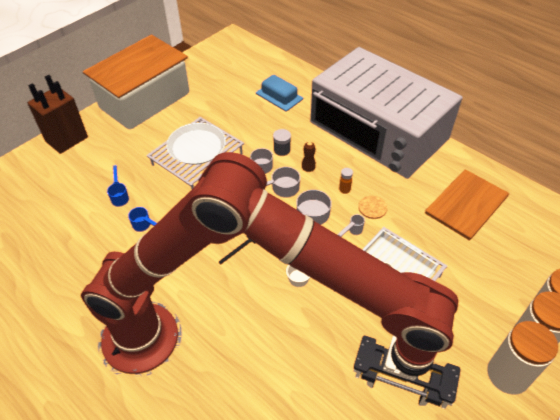

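```bash
python3 - <<'E'
from h import *
im=cv2.imread('pics/top0.png'); hsv=cv2.cvtColor(im,cv2.COLOR_BGR2HSV)
c=im[105:265,180:370]; cv2.imwrite('pics/c1.png',cv2.resize(c,None,fx=4,fy=3.75 if 0 else 3.7,interpolation=cv2.INTER_CUBIC)[:, :])
m=((hsv[...,1]<90)).astype(np.uint8); m[:100]=0;m[280:]=0;m[:,:80]=0;m[:,470:]=0
n,l,s,ce=cv2.connectedComponentsWithStats(m)
for i in range(1,n):
    if s[i,4]>40: print(s[i],ce[i].round(1),im[l==i].mean(0).round())
E
```

```text
[195 109  24  29 515] [206.8 122.5] [ 95. 101. 103.]
[296 111  13  15 145] [302.1 117.9] [114. 122. 125.]
[193 144  28  51 750] [206.1 161.3] [103. 108. 109.]
[ 232  147   34   55 1003] [248.1 166.3] [111. 115. 114.]
[ 369  147   86   90 6347] [413.1 191. ] [131. 149. 153.]
[337 151  17  41 353] [345.3 166.1] [ 99. 105. 107.]
[ 278  152   39   63 1327] [297.2 174. ] [118. 121. 119.]
[  96  154   82   91 6068] [135.2 197.9] [137. 149. 148.]
[243 222  50  58 797] [263.6 238.6] [96. 95. 95.]
[330 234  26  26 530] [342.7 246.2] [135. 161. 174.]
[202 240  21  20 323] [211.9 249.2] [124. 123. 123.]
```

View pics/c1.png

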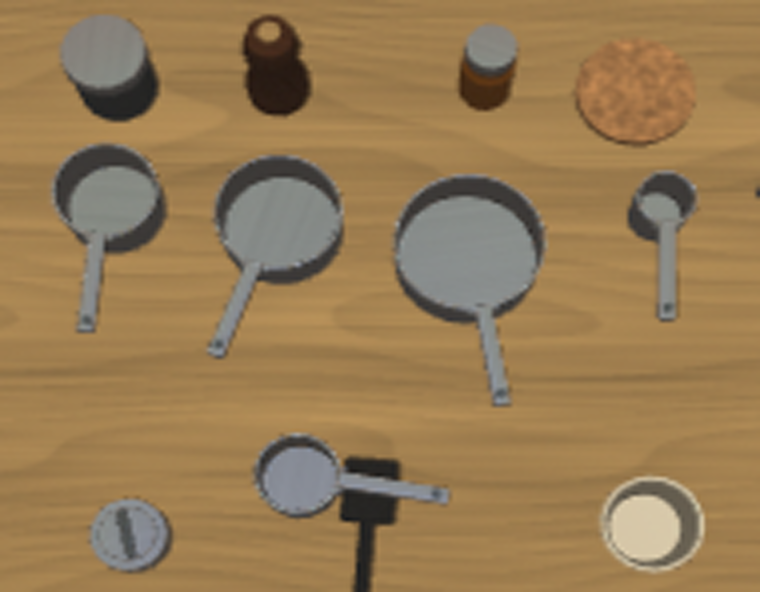

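```bash
python3 - <<'E'
from h import *
C={1:((470,248),(501,403)),2:((279,217),(217,356)),3:((108,193),(87,330)),4:((298,475),(449,497)),5:((666,203),(667,319))}
L={1:129,2:121,3:113,4:105,5:97}
for k,(c,t) in C.items():
    f=lambda p,z:ray('top',180+p[0]/4,105+p[1]/3.7,z)[:2]
    a=f(c,.05);b=f(t,.056);d=b-a
    print(k,a.round(3),b.round(3),'len',(np.hypot(*d)*1e3).round(),L[k],'dir deg',np.degrees(np.arctan2(d[1],d[0])).round(1))
print('timer',f((130,533),.035).round(3), 'ram',f((653,523),.04).round(3))
im=cv2.imread('pics/top0.png')
a=cv2.resize(im[145:245,90:190],None,fx=4,fy=4,interpolation=cv2.INTER_CUBIC);b=cv2.resize(im[140:240,365:465],None,fx=4,fy=4,interpolation=cv2.INTER_CUBIC)
cv2.imwrite('pics/c2.png',np.hstack([a,b]))
E
```

```text
1 [ 0.625 -0.064] [ 0.505 -0.085] len 122.0 129 dir deg -170.1
2 [0.648 0.071] [0.538 0.11 ] len 117.0 121 dir deg 160.2
3 [0.665 0.192] [0.557 0.201] len 109.0 113 dir deg 175.5
4 [0.451 0.053] [ 0.435 -0.049] len 104.0 105 dir deg -98.7
5 [ 0.662 -0.202] [ 0.57 -0.2 ] len 92.0 97 dir deg 178.4
timer [0.408 0.168] ram [ 0.419 -0.189]
```

View pics/c2.png

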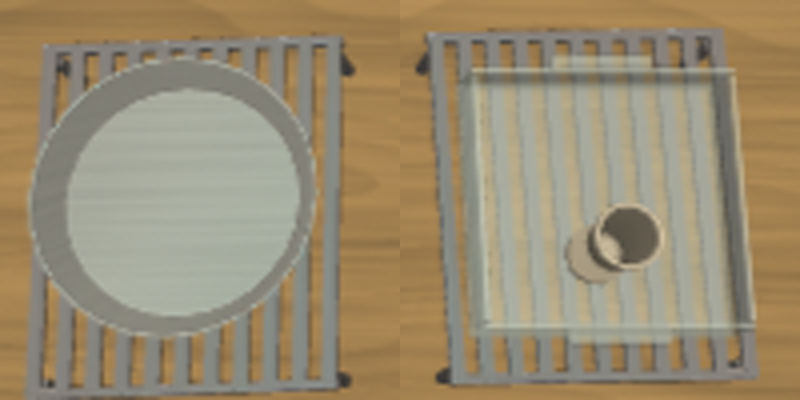

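```bash
python3 - <<'E'
from h import *
r=lambda u,v,z:ray('top',u,v,z)[:2].round(4)
print('plate rim',r(132.75,194,.074),'floor',r(136,195.5,.055),'width',r(96.75,194,.074),r(169.25,194,.074))
print('egg',r(421.75,199,.119))
for p in ((470,70),(735,70),(755,325),(485,325)): print('dish',r(365+(p[0]-400)/4,140+p[1]/4,.092))
o=arm.get_obs();print(o['joint_positions'],[k for k in dir(arm) if k[0]!='_'])
E
```

```text
plate rim [0.5511 0.3837] floor [0.5513 0.3817] width [0.55  0.481] [0.5522 0.285 ]
egg [ 0.5362 -0.3816]
dish [ 0.6563 -0.2921]
dish [ 0.6584 -0.4723]
dish [ 0.4832 -0.4728]
dish [ 0.4812 -0.2949]
[ 1.16347669  0.61579912 -0.01261087  1.42466988  0.0080909   1.10341274
 -0.04037773] ['Unreachable', 'camera', 'camera_model', 'finish_job', 'get_obs', 'tip_extent']
```

The pans show in c1: pan1 rim (297,173), pan2 (250,165), pan3 (207,158), pan5 (346,160), pan4 (255,233) with its handle to the right. The look-alikes I reject are the two blue pans at (112,305) and (162,312), and the tea tin at (207,123). In c2 the pie plate is empty with its centre at about (133,194), and the egg cup already stands in the dish at (422,199). I'll go to pan1's handle first.

Emit:
play_rows(plan=[[[0.0162,0.0264,0,-1],[0.0162,0.0264,0,-1],[0.0162,0.0264,0,-1],[0.0162,0.0264,0,-1],[0.0162,0.0264,0,-1],[0.0162,0.0264,0,-1],[0.0162,0.0264,0,-1],[0.0162,0.0264,0,-1],[0.0162,0.0264,0,-1],[0.0162,0.0264,0,-1],[0.0162,0.0264,0,-1],[0.0162,0.0264,0,-1]]], grip=-1, newtons=50)

```text
time_s: 1.1
position: [0.4363, -0.2851, 0.2373]
tcp_rot: [-3.141, 0.001, 0.17]
force: [0.4, -0.0, -0.0]
width: 0.999
grip_force: 0.0
```

Emit:
play_rows(plan=[[[0.0162,0.0264,0,0],[0.0162,0.0264,0,0],[0.0162,0.0264,0,0],[0.0162,0.0264,0,0],[0.0162,0.0264,0,0],[0.0162,0.0264,0,0],[0.0162,0.0264,0,0],[0.0162,0.0264,0,0],[0,0,0,0],[0,0,0,0]]])

```text
time_s: 1.93
position: [0.566, -0.0727, 0.2369]
tcp_rot: [-3.14, 0.001, 0.176]
force: [-0.1, -1.1, 0.6]
width: 0.999
grip_force: 0.0
```

```bash
python3 - <<'E'
from h import *
im=snap('top','t1'); cv2.imwrite('pics/c3.png',cv2.cvtColor(cv2.resize(im[130:270,180:370],None,fx=4,fy=4,interpolation=cv2.INTER_CUBIC),cv2.COLOR_RGB2BGR))
o=arm.get_obs();print(o['position'],o['tcp_rot'],o['joint_positions'])
E
```

```text
[ 0.56523058 -0.07512735  0.23699423] [3.14155786e+00 1.63212440e-03 1.72697722e-01] [ 0.11439071  0.49070486 -0.03203179  1.66091745  0.01857107  0.99183161
 -1.32214823]
```

View pics/c3.png

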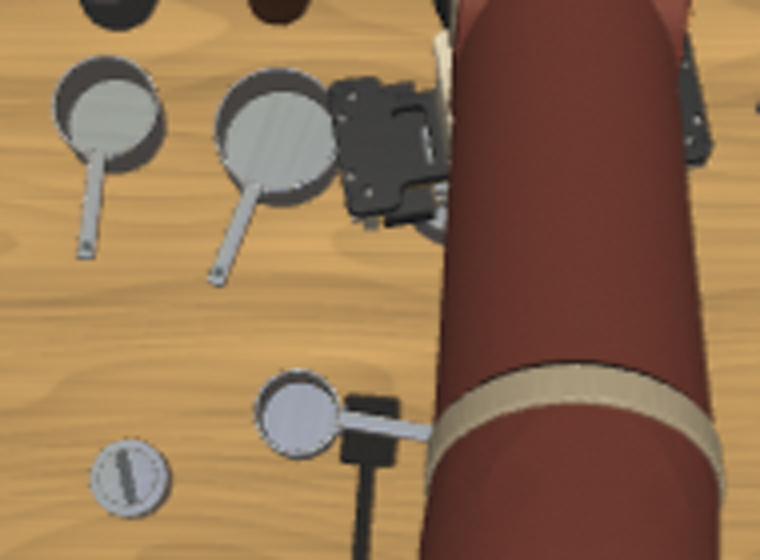

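The top view is blocked by the arm over pan1, but pans 2, 3 and 4 haven't moved. Going down to grip.

Emit:
play_rows(plan=[[[0,0,-0.03,0],[0,0,-0.03,0],[0,0,-0.03,0],[0,0,-0.03,0],[0,0,-0.025,0],[0,0,-0.02,0],[0,0,-0.012,0],[0,0,-0.008,0],[0,0,0,0],[0,0,0,0],[0,0,0,0]]])

```text
time_s: 2.9
position: [0.5662, -0.0761, 0.0537]
tcp_rot: [3.141, -0.002, 0.17]
force: [-0.4, -0.1, 0.2]
width: 0.999
grip_force: 0.0
```

Emit:
play_rows(plan=[[[0,0,0,0],[0,0,0,0],[0,0,0,0],[0,0,0,0],[0,0,0,0],[0,0,0,0],[0,0,0,0],[0,0,0,0],[0,0,0,0],[0,0,0,0]]], grip=1, newtons=50)

```text
time_s: 3.73
position: [0.5656, -0.0754, 0.0526]
tcp_rot: [-3.142, 0.0, 0.171]
force: [-1.0, -0.0, 0.5]
width: 0.332
grip_force: 0.0
```

Emit:
play_rows(plan=[[[0,0,0,0],[0,0,0,0],[0,0,0,0],[0,0,0,0],[0,0,0,0],[0,0,0,0]]])

```text
time_s: 4.23
position: [0.5656, -0.0753, 0.0526]
tcp_rot: [-3.141, 0.0, 0.172]
force: [-0.2, 0.2, -0.3]
width: 0.122
grip_force: 50.0
```

Emit:
play_rows(plan=[[[0,0,0.01,0],[0,0,0.02,0],[0,0,0.03,0],[0,0,0.03,0],[0,0,0.03,0],[0,0,0.02,0],[0,0,0.01,0],[0,0,0,0],[0,0,0,0]]])

```text
time_s: 4.98
position: [0.5649, -0.0754, 0.2022]
tcp_rot: [-3.141, 0.001, 0.171]
force: [-0.3, 0.3, -2.5]
width: 0.123
grip_force: 50.0
```

```bash
python3 - <<'E'
from h import *
a=snap('top','t2');b=snap('side','s2')
o=arm.get_obs();print(o['position'],o['tcp_rot'],o['width'],o['grip_force'],o['force'],o['wrist_torque'])
p=proj('side',o['position']).astype(int);print(p,proj('top',o['position']))
c=b[90:300,200:420];cv2.imwrite('pics/c4.png',cv2.cvtColor(cv2.resize(c,None,fx=2.6,fy=2.6),cv2.COLOR_RGB2BGR))
E
```

```text
[ 0.56417194 -0.07526132  0.20078284] [-3.1404157   0.00408216  0.17145806] 0.12114207198518892 49.99426603317261 [ 0.40658158  0.81260053 -2.00875525] [0.01185783 0.12690019 0.0250123 ]
[303 182] [305.83856201 178.94235088]
```

View pics/c4.png

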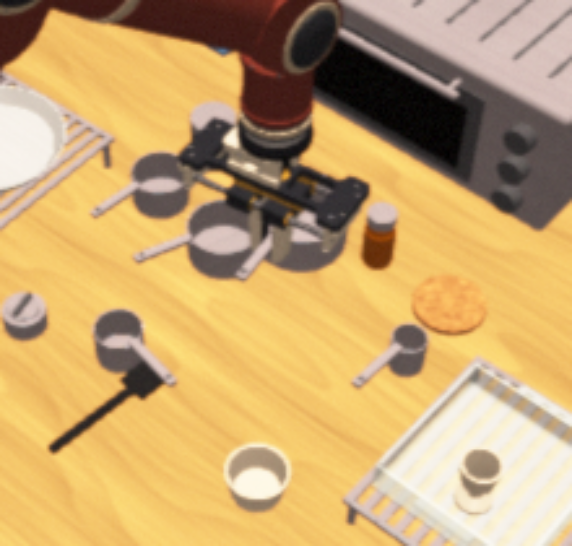

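Pan1 is gripped and lifted level. The rest of the scene is unchanged in the side view. Carrying it to the plate with the handle at 214°.

Emit:
play_rows(plan=[[[-0.0059,0.035,0,2],[-0.0059,0.035,0,2],[-0.0059,0.035,0,2],[-0.0059,0.035,0,2],[-0.0059,0.035,0,2],[-0.0059,0.035,0,2],[-0.0059,0.035,0,2],[-0.0059,0.035,0,2],[-0.0059,0.035,0,2],[-0.0059,0.035,0,2],[-0.0059,0.035,0,2],[-0.0059,0.035,0,2]]])

```text
time_s: 6.08
position: [0.4934, 0.3455, 0.2005]
tcp_rot: [3.141, 0.004, 0.592]
force: [0.7, 0.6, -1.1]
width: 0.122
grip_force: 50.0
```

Emit:
play_rows(plan=[[[0,0,0,0],[0,0,0,0],[0,0,0,0],[0,0,-0.02,0],[0,0,-0.025,0],[0,0,-0.02,0],[0,0,-0.01,0],[0,0,-0.008,0],[0,0,-0.005,0],[0,0,-0.003,0],[0,0,-0.003,0],[0,0,0,0]]])

```text
time_s: 7.08
position: [0.4951, 0.3447, 0.1089]
tcp_rot: [-3.142, -0.001, 0.59]
force: [0.8, 0.7, -1.9]
width: 0.125
grip_force: 50.0
```

```bash
python3 - <<'E'
from h import *
a=snap('top','t3')
o=arm.get_obs();print(o['position'],o['tcp_rot'],o['force'],o['wrist_torque'],o['joint_positions'])
cv2.imwrite('pics/c5.png',cv2.cvtColor(cv2.resize(a[140:260,80:240],None,fx=4,fy=4,interpolation=cv2.INTER_CUBIC),cv2.COLOR_RGB2BGR))
E
```

```text
[0.49518481 0.34482214 0.10922397] [-3.14151724e+00 -1.31071003e-03  5.90180084e-01] [-0.14790865  0.32096717 -1.88214543] [-0.01384071  0.06775392 -0.01839055] [-0.55635948  0.69063351 -0.14415938  1.7015139   0.13359527  0.75770943
 -1.7456102 ]
```

View pics/c5.png

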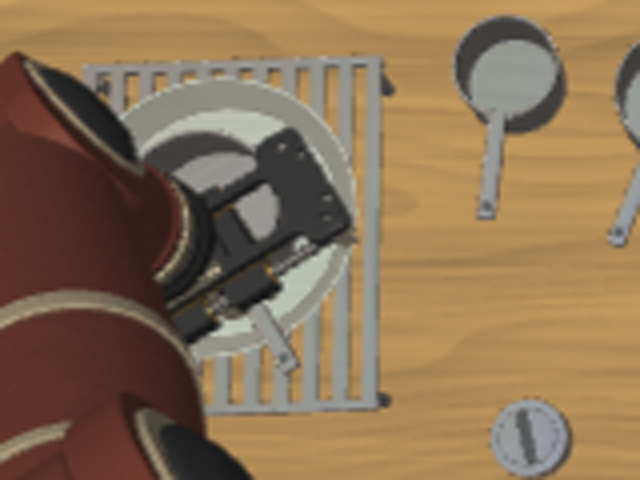

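Pan1 sits in the plate with its handle toward the robot and right, tip at (152,232) full-frame. Setting down, releasing, going to pan2.

Emit:
play_rows(plan=[[[0,0,-0.001,0],[0,0,-0.001,0],[0,0,-0.0005,0],[0,0,0,0]]])

```text
time_s: 7.47
position: [0.4951, 0.3449, 0.1076]
tcp_rot: [3.142, -0.001, 0.59]
force: [-2.2, -2.2, 4.7]
width: 0.124
grip_force: 50.0
```

Emit:
play_rows(plan=[[[0,0,0,0],[0,0,0,0],[0,0,0,0],[0,0,0,0],[0,0,0,0],[0,0,0.01,0],[0,0,0.02,0],[0,0,0.03,0],[0,0,0.034,0],[0,0,0,0],[0,0,0,0],[0,0,0,0]]], grip=0.2)

```text
time_s: 8.47
position: [0.4946, 0.3443, 0.2004]
tcp_rot: [3.142, 0.0, 0.59]
force: [-0.2, -0.8, 0.9]
width: 0.402
grip_force: 0.0
```

Emit:
play_rows(plan=[[[0.0052,-0.014,0,7],[0.0052,-0.014,0,7],[0.0052,-0.014,0,7],[0.0052,-0.014,0,7],[0.0052,-0.014,0,7],[0.0052,-0.014,0,7],[0.0052,-0.014,0,7],[0.0052,-0.014,0,7],[0.0052,-0.014,0,7]]])

```text
time_s: 9.22
position: [0.5409, 0.2173, 0.1985]
tcp_rot: [-3.138, 0.001, 1.696]
force: [-0.2, -0.3, 0.0]
width: 0.399
grip_force: 0.0
```

```bash
cat >> h.py <<'E'
def comps(im,lo=100,hi=280,x0=80,x1=470):
    hsv=cv2.cvtColor(im,cv2.COLOR_RGB2HSV);m=(hsv[...,1]<90).astype(np.uint8);m[:lo]=0;m[hi:]=0;m[:,:x0]=0;m[:,x1:]=0
    n,l,s,c=cv2.connectedComponentsWithStats(m)
    for i in range(1,n):
        if s[i,4]>100: print(s[i],c[i].round(1))
def st():
    o=arm.get_obs();print(o['time_s'],o['position'].round(4),np.degrees(o['tcp_rot']).round(1),'F',np.round(o['force'],1),'w',round(o['width']*93,1),np.round(o['joint_positions'],2))
E
python3 - <<'E'
from h import *
a=snap('top','t4');comps(a);st()
E
```

```text
[195 109  24  29 514] [206.8 122.5]
[145 111  45  54 465] [173.2 137.6]
[296 111  13  15 145] [302.1 117.9]
[ 224  140   36   55 1010] [242.4 159.9]
[  96  145  133  102 4109] [130.7 207.5]
[193 144  28  39 691] [206.5 159. ]
[ 369  147   86   90 6347] [413.1 191. ]
[337 151  17  41 353] [345.3 166.1]
[243 222  50  25 604] [263.1 233.9]
[330 234  26  26 531] [342.7 246.2]
[190 240  55  32 321] [213.1 251.2]
9.2667 [0.5428 0.2126 0.1981] [-179.8    0.3   97.1] F [ 1.1 -2.1 -0.1] w 37.2 [-0.12  0.59 -0.46  1.66  0.31  0.97 -0.58]
```

```bash
python3 - <<'E'
from h import *
a=cv2.imread('pics/t4.png')
c=a[135:235,90:270];cv2.imwrite('pics/c6.png',cv2.resize(c,None,fx=4.4,fy=5,interpolation=cv2.INTER_CUBIC))
E
```

```text
(no output)
```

View pics/c6.png

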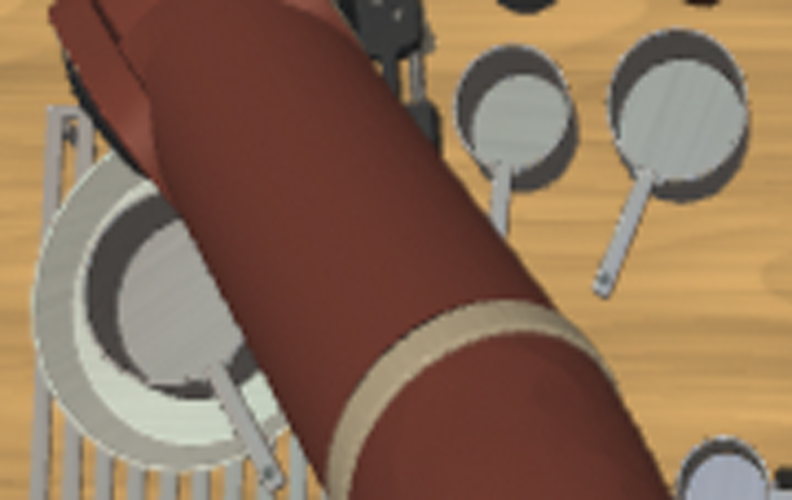

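```bash
python3 - <<'E'
from h import *
f=lambda p,z:ray('top',90+p[0]/4.4,135+p[1]/5,z)[:2]
for n,t,r,c,z,L in (('p2',(603,298),(647,172),(678,106),0,.121),('p1',(272,489),(217,365),None,.055,.129)):
    T=f(t,z+.056);Q=f(r,z+.056);d=Q-T;l=np.hypot(*d);d/=l
    print(n,'tip',T.round(4),'root dist from axis',L-l,'phi',np.degrees(np.arctan2(-d[1],-d[0])).round(1),'ctr',(T+L*d).round(4), f(c,z+.05).round(4) if c else '')
E
```

```text
p2 tip [0.5564 0.1309] root dist from axis 0.04426974389624662 phi 160.7 ctr [0.6706 0.0909] [0.6696 0.0874]
p1 tip [0.4416 0.3126] root dist from axis 0.054900783740815126 phi -150.1 ctr [0.5534 0.377 ]
```

Pan2 has been knocked to a rim centre of about (244,156), handle tip (227,194). Pan1 is as planned. Going to pan2's new place.

Emit:
play_rows(plan=[[[0.0072,-0.012,0,7],[0.0072,-0.012,0,7],[0.0072,-0.012,0,7],[0.0072,-0.012,0,7],[0.0072,-0.012,0,7],[0.0072,-0.012,0,7],[0.0072,-0.012,0,7],[0.0072,-0.012,0,7],[0.0072,-0.012,0,7],[0,0,0,0],[0,0,0,0],[0,0,0,0]]])

```text
time_s: 10.27
position: [0.6053, 0.1121, 0.1996]
tcp_rot: [3.141, -0.002, 2.787]
force: [0.2, 0.1, 0.4]
width: 0.399
grip_force: 0.0
```

```bash
python3 - <<'E'
from h import *
a=snap('top','t5');comps(a);st()
E
```

```text
[ 172  101   60   94 1302] [196.7 149. ]
[296 111  13  15 144] [302.1 118. ]
[ 369  147   86   89 5966] [414.8 188.7]
[337 151  17  41 353] [345.3 166.1]
[  96  154   82   91 6081] [135.2 198. ]
[264 165  54  53 564] [281.7 182.6]
[306 207  46  25 241] [325.6 217. ]
[243 222  49  58 790] [263.3 238.6]
[ 295  239   50   41 1526] [316.3 261.8]
[202 240  21  20 323] [211.9 249.2]
10.3167 [0.6054 0.1124 0.1999] [ 1.800e+02 -1.000e-01  1.598e+02] F [0.6 0.5 1. ] w 37.2 [ 0.21  0.7  -0.76  1.56  0.52  1.09  0.54]
```

Emit:
play_rows(plan=[[[0,0,-0.03,0],[0,0,-0.03,0],[0,0,-0.03,0],[0,0,-0.025,0],[0,0,-0.015,0],[0,0,-0.01,0],[0,0,-0.008,0],[0,0,0,0],[0,0,0,0],[0,0,0,0]]])

```text
time_s: 11.15
position: [0.6072, 0.1113, 0.0534]
tcp_rot: [3.14, 0.002, 2.789]
force: [-0.9, -0.2, -0.3]
width: 0.4
grip_force: 0.0
```

Emit:
play_rows(plan=[[[0,0,0,0],[0,0,0,0],[0,0,0,0],[0,0,0,0],[0,0,0,0],[0,0,0,0],[0,0,0,0],[0,0,0,0],[0,0,0,0]]], grip=1)

```text
time_s: 11.9
position: [0.6066, 0.111, 0.0525]
tcp_rot: [3.141, 0.0, 2.789]
force: [-0.8, 1.0, 2.2]
width: 0.12
grip_force: 50.0
```

Emit:
play_rows(plan=[[[0,0,0.01,0],[0,0,0.02,0],[0,0,0.03,0],[0,0,0.03,0],[0,0,0.03,0],[0,0,0.02,0],[0,0,0.01,0],[0,0,0,0],[0,0,0,0]]])

```text
time_s: 12.65
position: [0.6058, 0.1099, 0.2014]
tcp_rot: [-3.14, -0.001, 2.789]
force: [-0.8, -0.4, -1.2]
width: 0.125
grip_force: 50.0
```

```bash
python3 - <<'E'
from h import *
a=snap('top','t6');st();o=arm.get_obs();print(o['grip_force'],o['wrist_torque'])
E
```

```text
12.7 [0.6053 0.1097 0.2004] [-1.798e+02 -1.000e-01  1.598e+02] F [-0.7 -0.6 -2.1] w 11.4 [ 0.22  0.7  -0.76  1.56  0.52  1.1   0.55]
49.98288810253143 [ 0.08424338 -0.01384318  0.04610831]
```

Emit:
play_rows(plan=[[[-0.00925,0.0258,0,-1.15],[-0.00925,0.0258,0,-1.15],[-0.00925,0.0258,0,-1.15],[-0.00925,0.0258,0,-1.15],[-0.00925,0.0258,0,-1.15],[-0.00925,0.0258,0,-1.15],[-0.00925,0.0258,0,-1.15],[-0.00925,0.0258,0,-1.15],[-0.00925,0.0258,0,-1.15],[-0.00925,0.0258,0,-1.15],[-0.00925,0.0258,0,-1.15],[-0.00925,0.0258,0,-1.15]]])

```text
time_s: 13.7
position: [0.4942, 0.4203, 0.1995]
tcp_rot: [-3.137, -0.001, 2.548]
force: [-0.2, 0.2, -1.1]
width: 0.118
grip_force: 50.0
```

Emit:
play_rows(plan=[[[0,0,0,0],[0,0,0,0],[0,0,0,0],[0,0,0,0],[0,0,0,0],[0,0,0,0],[0,0,0,0],[0,0,0,0]]])

```text
time_s: 14.37
position: [0.4957, 0.4197, 0.2022]
tcp_rot: [-3.142, 0.0, 2.548]
force: [1.5, 0.4, -2.0]
width: 0.125
grip_force: 50.0
```

```bash
python3 - <<'E'
from h import *
st();st();a=snap('top','t7');b=snap('side','s7');st()
print(proj('side',[.551,.383,.19]),proj('top',[.551,.383,.19]))
A=cv2.resize(a[120:240,70:190],None,fx=3.33,fy=4);u,v=proj('side',[.551,.383,.15]).astype(int)
B=cv2.resize(b[v-60:v+60,u-60:u+60],(400,480));cv2.imwrite('pics/c7.png',cv2.cvtColor(np.hstack([cv2.resize(A,(400,480)),B]),cv2.COLOR_RGB2BGR));print(u,v)
E
```

```text
14.3667 [0.4957 0.4197 0.2022] [-180.    0.  146.] F [ 1.5  0.4 -2. ] w 11.6 [-0.38  0.73 -0.66  1.46  0.47  1.12 -0.15]
14.3667 [0.4957 0.4197 0.2022] [-180.    0.  146.] F [ 1.5  0.4 -2. ] w 11.6 [-0.38  0.73 -0.66  1.46  0.47  1.12 -0.15]
14.4667 [0.4955 0.42   0.2023] [180.   0. 146.] F [ 0.6 -0.2 -0.6] w 11.2 [-0.38  0.73 -0.66  1.46  0.47  1.12 -0.15]
[190.36834976 115.4062922 ] [115.49390733 183.28982838]
192 125
```

View pics/c7.png

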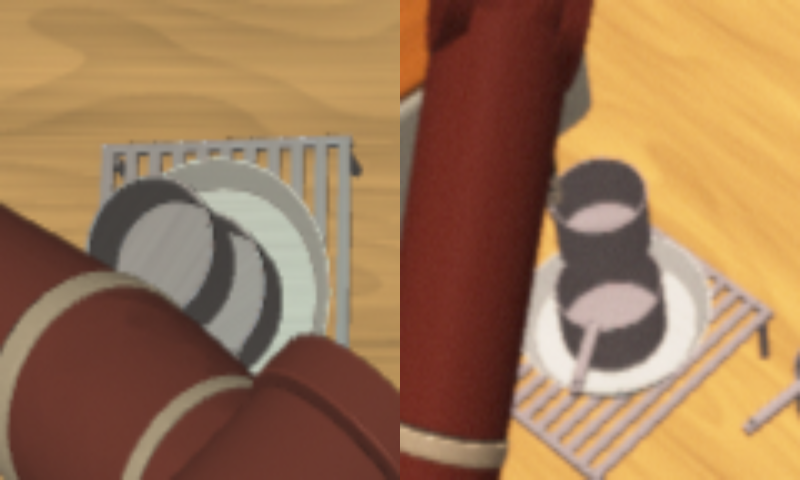

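```bash
python3 - <<'E'
from h import *
print(proj('side',[.5515,.383,.2]),proj('side',[.5515,.383,.105]),'meas u 192.4,195.4')
b=cv2.cvtColor(cv2.imread('pics/s7.png'),cv2.COLOR_BGR2HSV)
for v in (112,116,120,124,128,132,136,140,144,148,152): 
    print(v,' '.join(f'{x}:{b[v,x,1]}/{b[v,x,2]}' for x in list(range(174,186))+list(range(204,216))) if v in(120,144) else '')
E
```

```text
[190.06347997 112.87299752] [193.94230693 135.33501721] meas u 192.4,195.4
112 
116 
120 174:169/107 175:157/211 176:148/238 177:143/217 178:117/146 179:51/106 180:41/124 181:34/129 182:36/161 183:33/192 184:38/204 185:35/205 204:39/79 205:43/83 206:101/126 207:137/195 208:147/226 209:154/227 210:155/231 211:151/233 212:152/233 213:151/234 214:151/236 215:149/240
124 
128 
132 
136 
140 
144 174:19/236 175:16/239 176:17/239 177:16/239 178:16/236 179:31/192 180:37/110 181:38/108 182:34/158 183:37/191 184:34/200 185:34/203 204:33/149 205:35/110 206:40/89 207:37/82 208:31/81 209:38/80 210:36/84 211:34/121 212:29/210 213:16/238 214:17/240 215:16/240
148 
152
```

Side view: pan2's rim centre is at u=192 (expected 190) and pan1's at 195.3 (expected 194), so pan2 is about 2 mm right. I'll nudge it left while inserting.

Emit:
play_rows(plan=[[[-0.001,0.0015,-0.012,0],[0,0,-0.012,0],[0,0,-0.012,0],[0,0,0,0],[0,0,-0.004,0],[0,0,-0.004,0],[0,0,-0.004,0],[0,0,-0.004,0],[0,0,-0.004,0],[0,0,-0.004,0],[0,0,0,0],[0,0,0,0]]])

```text
time_s: 15.47
position: [0.4944, 0.4216, 0.1419]
tcp_rot: [-3.141, -0.0, 2.549]
force: [-0.2, 0.1, -1.3]
width: 0.122
grip_force: 50.0
```

Inside with no contact. Lowering on down.

Emit:
play_rows(plan=[[[0,0,-0.006,0],[0,0,-0.006,0],[0,0,-0.006,0],[0,0,-0.005,0],[0,0,-0.003,0],[0,0,-0.002,0],[0,0,-0.002,0],[0,0,-0.001,0],[0,0,0,0],[0,0,0,0]]])

```text
time_s: 16.3
position: [0.4943, 0.4219, 0.1116]
tcp_rot: [3.141, -0.0, 2.549]
force: [-0.8, -1.3, 1.0]
width: 0.121
grip_force: 50.0
```

```bash
python3 - <<'E'
from h import *
st();a=snap('top','t8');st()
E
```

```text
16.3 [0.4943 0.4219 0.1116] [180.  -0. 146.] F [-0.8 -1.3  1. ] w 11.3 [-0.4   0.82 -0.61  1.55  0.54  0.95 -0.21]
16.35 [0.4943 0.4219 0.1116] [180.  -0. 146.] F [-0.7 -0.7  0.6] w 11.6 [-0.4   0.82 -0.61  1.55  0.54  0.95 -0.21]
```

Emit:
play_rows(plan=[[[0,0,0,0],[0,0,0,0],[0,0,0,0],[0,0,0,0],[0,0,0,0],[0,0,0.01,0],[0,0,0.02,0],[0,0,0.03,0],[0,0,0.03,0]]], grip=0.2)

```text
time_s: 17.1
position: [0.4941, 0.4213, 0.2021]
tcp_rot: [-3.14, -0.001, 2.549]
force: [0.4, 0.3, 0.8]
width: 0.401
grip_force: 0.0
```

```bash
python3 - <<'E'
from h import *
a=snap('top','t9');comps(a);st()
E
```

```text
[195 109  24  29 515] [206.9 122.5]
[296 111  13  15 145] [302.1 117.9]
[193 144  28  51 751] [206.1 161.3]
[ 369  147   86   90 6349] [413.1 191. ]
[337 151  17  41 353] [345.3 166.1]
[  80  154   98   94 3703] [135.8 183. ]
[243 222  50  58 797] [263.6 238.7]
[330 234  26  26 530] [342.6 246.2]
[209 240  14  18 160] [216.  247.8]
[ 96 263  29  17 262] [107.5 272.6]
17.15 [0.4961 0.4249 0.2099] [1.793e+02 1.000e-01 1.460e+02] F [-0.2  1.3  3.1] w 37.0 [-0.38  0.72 -0.67  1.45  0.47  1.13 -0.15]
```

Emit:
play_rows(plan=[[[0.009,-0.0187,0,2.5],[0.009,-0.0187,0,2.5],[0.009,-0.0187,0,2.5],[0.009,-0.0187,0,2.5],[0.009,-0.0187,0,2.5],[0.009,-0.0187,0,2.5],[0.009,-0.0187,0,2.5],[0.009,-0.0187,0,2.5],[0.009,-0.0187,0,2.5],[0.009,-0.0187,0,2.5],[0.009,-0.0187,0,2.5],[0.009,-0.0187,0,2]]])

```text
time_s: 18.15
position: [0.603, 0.1964, 0.2019]
tcp_rot: [3.141, 0.001, 3.065]
force: [-0.3, 0.2, -0.6]
width: 0.4
grip_force: 0.0
```

Emit:
play_rows(plan=[[[0,0,0,0],[0,0,0,0],[0,0,0,0],[0,0,0,0]]])

```text
time_s: 18.48
position: [0.6014, 0.1995, 0.2017]
tcp_rot: [3.14, -0.0, 3.066]
force: [-0.9, -0.1, -0.0]
width: 0.397
grip_force: 0.0
```

```bash
python3 - <<'E'
from h import *
a=snap('top','t10');comps(a);b=snap('side','s10');st()
h=cv2.cvtColor(b,cv2.COLOR_RGB2HSV)
for v in range(132,152,2): print(v,''.join('#' if h[v,x,1]<70 and h[v,x,2]<165 else ('o' if h[v,x,1]<70 else '.') for x in range(165,225)))
E
```

```text
[  96  107   89  138 6718] [135.8 192.9]
[199 109  19  16 144] [209.  114.7]
[296 111  13  15 144] [302.1 118. ]
[ 369  147   86   90 6349] [413. 191.]
[337 151  17  41 353] [345.3 166.1]
[221 153  50  57 538] [236.6 173.1]
[266 189  41  27 214] [282.8 199.6]
[ 259  222   52   58 2224] [283.1 252.5]
[243 224  14  21 207] [249.7 234. ]
[202 240  21  20 322] [211.9 249.2]
18.5833 [0.6016 0.1991 0.2015] [180.   -0.  175.7] F [-0.3 -0.4 -0.1] w 37.5 [ 0.09  0.75 -0.82  1.51  0.58  1.14  0.66]
132 ........ooooooo.............................................
134 ......oooooooo..............................................
136 .....ooooooo#...............................................
138 ooooooo####................................................#
140 .###oooooo#...............................................#o
142 ooooooooo................................................#oo
144 oooooooo................................................#ooo
146 .oooooo................................................#ooo.
148 oooooo...............................................#oooo..
150 ..ooo...............................................#ooooooo
```

Emit:
play_rows(plan=[[[0,-0.001,-0.03,0],[0,0,-0.03,0],[0,0,-0.03,0],[0,0,-0.026,0],[0,0,-0.015,0],[0,0,-0.01,0],[0,0,-0.008,0],[0,0,0,0],[0,0,0,0],[0,0,0,0]]])

```text
time_s: 19.42
position: [0.6031, 0.1971, 0.0535]
tcp_rot: [3.14, 0.002, 3.064]
force: [-0.3, 0.6, 0.7]
width: 0.402
grip_force: 0.0
```

Emit:
play_rows(plan=[[[0,0,0,0],[0,0,0,0],[0,0,0,0],[0,0,0,0],[0,0,0,0],[0,0,0,0],[0,0,0,0],[0,0,0,0],[0,0,0,0]]], grip=1)

```text
time_s: 20.17
position: [0.6025, 0.1965, 0.0524]
tcp_rot: [3.141, 0.0, 3.063]
force: [-0.6, 0.1, 2.7]
width: 0.122
grip_force: 49.8
```

Emit:
play_rows(plan=[[[0,0,0.01,0],[0,0,0.02,0],[0,0,0.03,0],[0,0,0.03,0],[0,0,0.03,0],[0,0,0.03,0],[0,0,0,0],[0,0,0,0],[0,0,0,0]]])

```text
time_s: 20.92
position: [0.6017, 0.1954, 0.2012]
tcp_rot: [-3.14, -0.002, 3.063]
force: [-0.2, -0.3, -2.3]
width: 0.119
grip_force: 49.7
```

```bash
python3 - <<'E'
from h import *
a=snap('top','t11');b=snap('side','s11');st();comps(a)
cv2.imwrite('pics/c8.png',cv2.cvtColor(np.hstack([cv2.resize(a[140:240,80:180],(400,400),interpolation=cv2.INTER_CUBIC),cv2.resize(b[95:195,140:240],(400,400),interpolation=cv2.INTER_CUBIC)]),cv2.COLOR_RGB2BGR))
E
```

```text
21.0167 [0.6014 0.1953 0.2002] [-179.9   -0.2  175.5] F [-0.3  0.7 -1.5] w 11.2 [ 0.1   0.75 -0.82  1.51  0.58  1.14  0.66]
[  96  107   85  138 6725] [136.  192.8]
[200 109  18  14 116] [209.1 114. ]
[296 111  13  15 145] [302.1 117.9]
[ 369  147   86   90 6350] [413.1 191. ]
[337 151  17  41 353] [345.3 166.1]
[223 153  49  56 543] [238.2 173. ]
[267 189  42  27 219] [284.2 199.8]
[243 223  15  22 247] [250.7 234. ]
[ 260  222   52   58 2224] [284.3 252.5]
[202 240  21  20 322] [211.9 249.2]
```

View pics/c8.png

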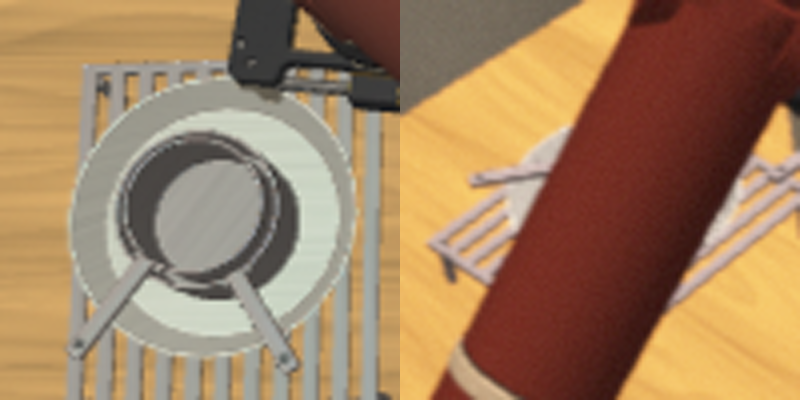

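```bash
python3 - <<'E'
from h import *
r=lambda p,z:ray('top',80+p[0]/4,140+p[1]/4,z)[:2]
print('expected px', [((proj('top',[.5515,.383,z])-[80,140])*4).round(1) for z in (.105,.109)])
t2=r((75,356),.115);t1=r((292,371),.111);print('tips',t1,t2)
for phi,t,L in((213.8,t1,.129),(146,t2,.121)):
    print(t-L*np.array([np.cos(np.radians(phi)),np.sin(np.radians(phi))]))
E
```

```text
expected px [array([194.9, 204.9]), array([192.7, 203.5])]
tips [0.44176025 0.30963436] [0.44938286 0.44734879]
[0.54895724 0.3813965 ]
[0.54969641 0.37968645]
```

Pans 1 and 2 are nested concentrically, tips at crop (290,368) and (77,352). Carrying pan3 over with its handle at 180°.

Emit:
play_rows(plan=[[[-0.015,0.0234,0,0.56],[-0.015,0.0234,0,0.56],[-0.015,0.0234,0,0.56],[-0.015,0.0234,0,0.56],[-0.015,0.0234,0,0.56],[-0.015,0.0234,0,0.56],[-0.015,0.0234,0,0.56],[-0.015,0.0234,0,0.56],[0,0,0,0],[0,0,0,0],[0,0,0,0],[0,0,0,0]]])

```text
time_s: 22.02
position: [0.4835, 0.3817, 0.201]
tcp_rot: [-3.139, -0.001, 3.139]
force: [0.3, 0.1, -1.7]
width: 0.124
grip_force: 49.7
```

Emit:
play_rows(plan=[[[0,0,-0.01,0],[0,0,-0.01,0],[0,0,-0.01,0],[0,0,0,0],[0,0,0,0],[0,0,0,0],[0,0,0,0],[0,0,0,0]]])

```text
time_s: 22.68
position: [0.4825, 0.3839, 0.1727]
tcp_rot: [3.141, 0.001, -3.142]
force: [-0.5, 0.1, -1.0]
width: 0.12
grip_force: 49.7
```

```bash
python3 - <<'E'
from h import *
a=snap('top','t12');b=snap('side','s12');st()
print(proj('side',[.550,.384,.17]),proj('side',[.550,.384,.109]))
h=cv2.cvtColor(b,cv2.COLOR_RGB2HSV)
for v in range(112,160,3): print(v,''.join('#' if h[v,x,1]<70 and h[v,x,2]<175 else ('o' if h[v,x,1]<70 else '.') for x in range(165,225)))
E
```

```text
22.7833 [0.4825 0.3837 0.1726] [ 180.    0. -180.] F [ 0.9 -0.1 -0.7] w 11.4 [-0.25  0.75 -0.81  1.59  0.6   1.06  0.34]
[190.76081158 120.26697553] [193.23756889 134.52039958]
112 .............................####...........................
115 .............................####...........................
118 ............................#...#####.......................
121 ...............................#########ooo.................
124 ..........................#############ooooooooo............
127 .........................#oooo###########oooooooooooo.......
130 ........................####################oooooooooooooo..
133 .......................#######################oooooooooooooo
136 ......................########################oooooooooooooo
139 .....................###########oooooooo######oooooooooooooo
142 ....................#ooooooooooooooo###########ooooooooooooo
145 ...................############################ooooooooooooo
148 ..................#####ooo####################oooooooooooo..
151 ..................####ooo####################ooooooooooooooo
154 ................ooo#oooo##################ooooooooooooooo...
157 ...............#ooooooo#o#########ooooooooooooooooooo....ooo
```

Emit:
play_rows(plan=[[[0,0,-0.004,0],[0,0,-0.004,0],[0,0,-0.004,0],[0,0,-0.004,0],[0,0,-0.004,0],[0,0,-0.004,0],[0,0,-0.004,0],[0,0,0,0],[0,0,0,0]]])

```text
time_s: 23.53
position: [0.4823, 0.3834, 0.1438]
tcp_rot: [-3.141, -0.0, -3.142]
force: [0.7, -0.2, -1.0]
width: 0.119
grip_force: 49.7
```

Emit:
play_rows(plan=[[[0,0,-0.006,0],[0,0,-0.006,0],[0,0,-0.006,0],[0,0,-0.004,0],[0,0,-0.003,0],[0,0,-0.002,0],[0,0,-0.001,0],[0,0,-0.0005,0],[0,0,0,0],[0,0,0,0]]])

```text
time_s: 24.37
position: [0.4825, 0.3836, 0.1159]
tcp_rot: [3.141, 0.0, -3.142]
force: [-0.0, -0.1, -0.4]
width: 0.126
grip_force: 49.8
```

```bash
python3 - <<'E'
from h import *
st();a=snap('top','t13');st()
E
```

```text
24.3667 [0.4825 0.3836 0.1159] [ 180.    0. -180.] F [-0.  -0.1 -0.4] w 11.7 [-0.28  0.81 -0.76  1.64  0.66  0.96  0.29]
24.4167 [0.4825 0.3836 0.1159] [ 180.    0. -180.] F [ 0.1 -0.8 -0.1] w 11.1 [-0.28  0.81 -0.76  1.64  0.66  0.96  0.29]
```

Emit:
play_rows(plan=[[[0,0,-0.0007,0],[0,0,0,0]]])

```text
time_s: 24.58
position: [0.4824, 0.3837, 0.1155]
tcp_rot: [3.141, 0.001, -3.142]
force: [-1.2, -0.5, 2.3]
width: 0.118
grip_force: 49.8
```

Emit:
play_rows(plan=[[[0,0,0,0],[0,0,0,0],[0,0,0,0],[0,0,0,0],[0,0,0.005,0],[0,0,0.01,0],[0,0,0.02,0],[0,0,0.025,0],[0,0,0.025,0],[0,0,0,0]]], grip=0.48)

```text
time_s: 25.42
position: [0.4837, 0.3867, 0.2064]
tcp_rot: [3.133, 0.007, -3.142]
force: [1.0, 0.4, 1.2]
width: 0.261
grip_force: 0.0
```

Emit:
play_rows(plan=[[[-0.003,-0.0283,0,-7.05],[-0.003,-0.0283,0,-7.05],[-0.003,-0.0283,0,-7.05],[-0.003,-0.0283,0,-7.05],[-0.003,-0.0283,0,-7.05],[-0.003,-0.0283,0,-7.05],[-0.003,-0.0283,0,-7.05]]], grip=0.2)

```text
time_s: 26.0
position: [0.4611, 0.1843, 0.2005]
tcp_rot: [3.141, 0.0, 2.275]
force: [-0.3, -0.3, -0.2]
width: 0.402
grip_force: 0.0
```

```bash
python3 - <<'E'
from h import *
a=snap('top','t14');comps(a);st()
E
```

```text
[195 109  24  29 514] [206.9 122.5]
[296 111  13  15 146] [302.1 117.9]
[ 369  147   86   90 6352] [413. 191.]
[337 151  17  41 353] [345.3 166.1]
[  96  154   91   91 3550] [123.9 197.9]
[ 195  222   98   58 1303] [244.6 244.6]
[330 234  26  26 531] [342.6 246.2]
26.05 [0.4608 0.1769 0.1998] [-179.6    0.3  129.7] F [-0.2 -4.  -0. ] w 37.5 [ 0.03  0.49 -0.64  1.9   0.38  0.88 -0.12]
```

Emit:
play_rows(plan=[[[-0.003,-0.0283,0,-7.05],[-0.003,-0.0283,0,-7.05],[-0.003,-0.0283,0,-7.05],[-0.003,-0.0283,0,-7.05],[-0.003,-0.0283,0,-7.05],[-0.003,-0.0283,0,-7.05],[-0.003,-0.0283,0,-7.05],[0,0,0,0],[0,0,0,0],[0,0,0,0],[0,0,0,0]]])

```text
time_s: 26.97
position: [0.4407, -0.011, 0.2002]
tcp_rot: [3.141, -0.001, 1.423]
force: [0.9, -0.1, -0.1]
width: 0.397
grip_force: 0.0
```

```bash
python3 - <<'E'
from h import *
a=snap('top','t15');comps(a);st()
cv2.imwrite('pics/c9.png',cv2.cvtColor(np.hstack([cv2.resize(a[145:245,90:190],(400,400),interpolation=cv2.INTER_CUBIC),cv2.resize(a[190:290,210:310],(400,400),interpolation=cv2.INTER_CUBIC)]),cv2.COLOR_RGB2BGR))
E
```

```text
[195 109  24  29 514] [206.9 122.5]
[296 111  13  15 145] [302.1 117.9]
[ 369  147   86   90 6353] [413.1 191. ]
[337 151  17  41 352] [345.3 166.1]
[  96  154   82   91 6121] [135.1 198.3]
[243 194  21  51 490] [252.1 226.1]
[330 234  26  26 531] [342.6 246.2]
[202 240  21  20 323] [211.9 249.2]
[255 246  16  34 241] [262.5 260.5]
27.0167 [ 0.4407 -0.011   0.2001] [ 1.80e+02 -1.00e-01  8.15e+01] F [-0.2 -0.4  0.6] w 37.3 [ 0.29  0.37 -0.43  2.04  0.22  0.77 -0.41]
```

View pics/c9.png

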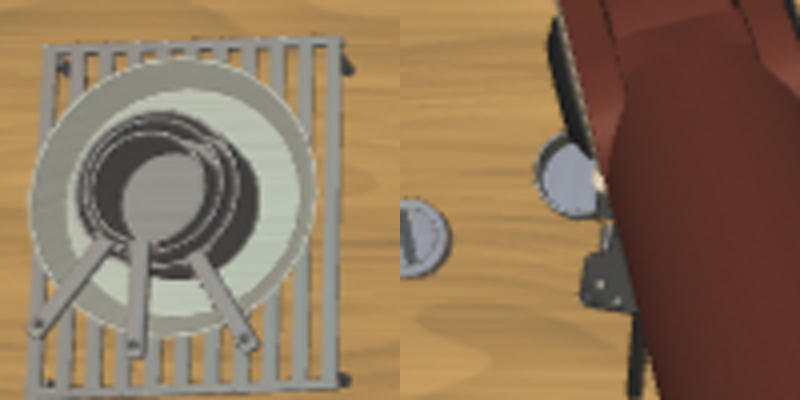

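Three pans are nested with their handles fanned at crop (38,330), (135,350) and (248,345). Pan4 is unmoved. Gripping it.

Emit:
play_rows(plan=[[[0,0,-0.03,0],[0,0,-0.03,0],[0,0,-0.03,0],[0,0,-0.025,0],[0,0,-0.015,0],[0,0,-0.01,0],[0,0,-0.008,0],[0,0,0,0],[0,0,0,0],[0,0,0,0]]])

```text
time_s: 27.85
position: [0.441, -0.0123, 0.0525]
tcp_rot: [3.14, -0.001, 1.42]
force: [-0.1, -0.1, 0.1]
width: 0.397
grip_force: 0.0
```

Emit:
play_rows(plan=[[[0,0,0,0],[0,0,0,0],[0,0,0,0],[0,0,0,0],[0,0,0,0],[0,0,0,0],[0,0,0,0],[0,0,0,0],[0,0,0,0]]], grip=1)

```text
time_s: 28.6
position: [0.4405, -0.0129, 0.0521]
tcp_rot: [3.141, 0.0, 1.419]
force: [-0.3, 0.4, 1.9]
width: 0.119
grip_force: 49.9
```

Emit:
play_rows(plan=[[[0,0,0.01,0],[0,0,0.02,0],[0,0,0.03,0],[0,0,0.03,0],[0,0,0.03,0],[0,0,0.03,0],[0,0,0,0],[0,0,0,0],[0,0,0,0]]])

```text
time_s: 29.35
position: [0.4393, -0.013, 0.201]
tcp_rot: [-3.139, 0.001, 1.419]
force: [0.3, 0.4, -0.9]
width: 0.122
grip_force: 49.9
```

```bash
python3 - <<'E'
from h import *
a=snap('top','t16');comps(a);st();print(arm.get_obs()['wrist_torque'])
E
```

```text
[195 109  24  29 514] [206.9 122.5]
[296 111  13  15 145] [302.1 117.9]
[ 369  147   86   90 6348] [413.1 191. ]
[337 151  17  41 353] [345.3 166.1]
[  96  154   82   91 6127] [135.1 198.2]
[238 194  25  47 595] [249.8 223.2]
[330 234  26  26 530] [342.7 246.2]
[202 240  21  20 322] [211.9 249.2]
[256 241  16  39 280] [263.6 260.1]
29.4 [ 0.439  -0.0129  0.2005] [-179.8    0.    81.3] F [ 0.  -0.  -1.8] w 11.7 [ 0.31  0.37 -0.44  2.04  0.22  0.78 -0.42]
[-0.06933307 -0.05330608 -0.01244616]
```

Emit:
play_rows(plan=[[[0.007,0.0278,0,-1.11],[0.007,0.0278,0,-1.11],[0.007,0.0278,0,-1.11],[0.007,0.0278,0,-1.11],[0.007,0.0278,0,-1.11],[0.007,0.0278,0,-1.11],[0.007,0.0278,0,-1.11],[0.007,0.0278,0,-1.11],[0.007,0.0278,0,-1.11],[0.007,0.0278,0,-1.11],[0.007,0.0278,0,-1.11],[0.007,0.0278,0,-1.11]]])

```text
time_s: 30.4
position: [0.5234, 0.3216, 0.1991]
tcp_rot: [-3.139, 0.005, 1.186]
force: [0.4, 0.6, -0.8]
width: 0.121
grip_force: 49.9
```

Emit:
play_rows(plan=[[[0,0,0,0],[0,0,-0.01,0],[0,0,-0.01,0],[0,0,-0.006,0],[0,0,0,0],[0,0,0,0],[0,0,0,0],[0,0,0,0],[0,0,0,0]]])

```text
time_s: 31.15
position: [0.5247, 0.3209, 0.1766]
tcp_rot: [3.141, -0.001, 1.186]
force: [-0.5, 0.4, -0.7]
width: 0.126
grip_force: 49.9
```

```bash
python3 - <<'E'
from h import *
a=snap('top','t17');b=snap('side','s17');st()
r=lambda p,z:ray('top',90+p[0]/4,145+p[1]/4,z)[:2]
print('pan3 tip',r((135,356),.119))
print(proj('side',[.55,.3837,.1725]),proj('side',[.55,.3837,.113]),proj('top',[.55,.3837,.1725]),proj('top',[.55,.3837,.113]))
cv2.imwrite('pics/c10.png',cv2.cvtColor(np.hstack([cv2.resize(a[145:245,80:180],(400,400),interpolation=cv2.INTER_CUBIC),cv2.resize(b[95:165,155:225],(400,400),interpolation=cv2.INTER_CUBIC)]),cv2.COLOR_RGB2BGR))
E
```

```text
31.25 [0.5246 0.3209 0.1764] [180.  -0.  68.] F [-0.2  0.1  0.2] w 11.2 [-0.37  0.64 -0.35  1.6   0.26  0.94 -1.2 ]
pan3 tip [0.43678558 0.38094717]
[190.71926091 119.70810997] [193.14060075 133.65092877] [118.08719251 185.47118004] [127.26933835 191.07390488]
```

View pics/c10.png

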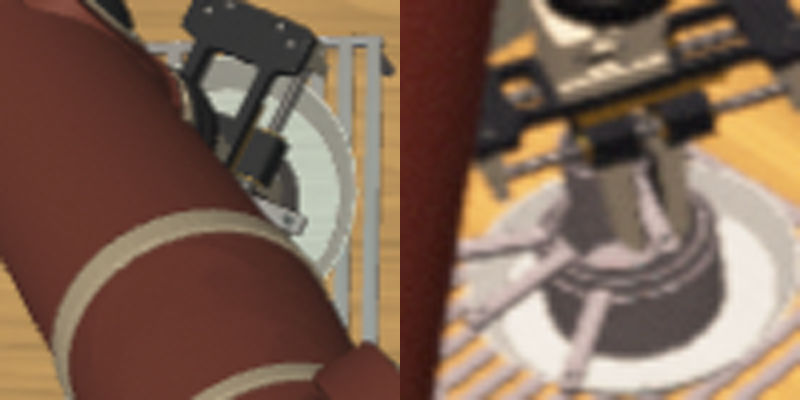

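Pan4 hangs level just above the nest, centred as far as the gripper lets me see. Inserting it.

Emit:
play_rows(plan=[[[0,0,-0.004,0],[0,0,-0.004,0],[0,0,-0.004,0],[0,0,-0.004,0],[0,0,-0.004,0],[0,0,-0.004,0],[0,0,-0.004,0],[0,0,0,0],[0,0,0,0]]])

```text
time_s: 32.0
position: [0.5242, 0.3208, 0.1475]
tcp_rot: [-3.141, 0.001, 1.187]
force: [-0.1, 0.4, -1.6]
width: 0.119
grip_force: 49.9
```

Emit:
play_rows(plan=[[[0,0,-0.006,0],[0,0,-0.006,0],[0,0,-0.006,0],[0,0,-0.004,0],[0,0,-0.003,0],[0,0,-0.002,0],[0,0,-0.001,0],[0,0,-0.0005,0],[0,0,0,0],[0,0,0,0]]])

```text
time_s: 32.83
position: [0.5245, 0.3211, 0.1198]
tcp_rot: [3.141, -0.001, 1.187]
force: [0.7, -0.1, 0.0]
width: 0.121
grip_force: 49.9
```

Emit:
play_rows(plan=[[[0,0,-0.0007,0],[0,0,0,0]]])

```text
time_s: 33.0
position: [0.5246, 0.321, 0.1192]
tcp_rot: [3.141, -0.0, 1.186]
force: [-1.1, -1.0, 2.2]
width: 0.119
grip_force: 49.9
```

Emit:
play_rows(plan=[[[0,0,0,0],[0,0,0,0],[0,0,0,0],[0,0,0,0],[0,0,0.005,0],[0,0,0.01,0],[0,0,0.02,0],[0,0,0.025,0],[0,0,0.021,0],[0,0,0,0]]], grip=0.48)

```text
time_s: 33.83
position: [0.5267, 0.3232, 0.2056]
tcp_rot: [3.136, -0.009, 1.186]
force: [1.0, 0.7, 0.7]
width: 0.259
grip_force: 0.0
```

Emit:
play_rows(plan=[[[0.0047,-0.0326,0,6.9],[0.0047,-0.0326,0,6.9],[0.0047,-0.0326,0,6.9],[0.0047,-0.0326,0,6.9],[0.0047,-0.0326,0,6.9],[0.0047,-0.0326,0,6.9],[0.0047,-0.0326,0,6.9],[0.0047,-0.0326,0,6.9]]], grip=0.2)

```text
time_s: 34.5
position: [0.5619, 0.0584, 0.1998]
tcp_rot: [-3.141, 0.0, 2.156]
force: [1.0, -0.3, -0.4]
width: 0.4
grip_force: 0.0
```

```bash
python3 - <<'E'
from h import *
a=snap('top','t18');comps(a);st()
E
```

```text
[195 109  38  64 540] [209.4 132.9]
[296 111  13  15 144] [302.1 118. ]
[ 369  147   86   90 6353] [413.1 191. ]
[337 151  17  41 354] [345.3 166.1]
[  96  154   82   91 6123] [135.1 198.2]
[265 199  76  81 924] [291.  225.5]
[202 240  21  20 323] [211.9 249.2]
[314 250  56  26 328] [339.5 259.8]
34.55 [0.5635 0.0473 0.1985] [-179.7    0.4  123. ] F [ 0.8 -6.3 -1.7] w 37.1 [ 0.27  0.6  -0.63  1.71  0.42  0.98  0.05]
```

Emit:
play_rows(plan=[[[0.0047,-0.0326,0,6.9],[0.0047,-0.0326,0,6.9],[0.0047,-0.0326,0,6.9],[0.0047,-0.0326,0,6.9],[0.0047,-0.0326,0,6.9],[0.0047,-0.0326,0,6.9],[0.0047,-0.0326,0,6.9],[0.0047,-0.0326,0,6.9],[0,0,0,0],[0,0,0,0],[0,0,0,0],[0,0,0,0]]])

```text
time_s: 35.55
position: [0.5997, -0.1982, 0.2001]
tcp_rot: [3.141, 0.0, 3.116]
force: [0.2, 0.2, 0.2]
width: 0.401
grip_force: 0.0
```

```bash
python3 - <<'E'
from h import *
a=snap('top','t19');comps(a);st()
E
```

```text
[358 100  22  39 568] [370.2 117.9]
[195 109  24  29 515] [206.8 122.5]
[296 111  13  15 145] [302.1 117.9]
[ 323  130  107  106 4086] [376.4 184.3]
[  96  154   82   91 6128] [135.  198.2]
[436 223  34  35 432] [452.  237.1]
[265 229  14  51 330] [271.2 245.8]
[330 234  26  26 530] [342.7 246.2]
[202 240  21  20 323] [211.9 249.2]
35.6 [ 0.5998 -0.1983  0.2002] [180.    0.  178.5] F [-1.   1.3 -0.2] w 37.2 [ 0.76  0.77 -0.89  1.51  0.63  1.16  1.3 ]
```

Emit:
play_rows(plan=[[[0,-0.002,-0.03,0],[0,0,-0.03,0],[0,0,-0.03,0],[0,0,-0.025,0],[0,0,-0.015,0],[0,0,-0.01,0],[0,0,-0.008,0],[0,0,0,0],[0,0,0,0],[0,0,0,0]]])

```text
time_s: 36.43
position: [0.6007, -0.2026, 0.0532]
tcp_rot: [-3.141, 0.003, 3.113]
force: [-0.3, 0.6, -0.9]
width: 0.397
grip_force: 0.0
```

Emit:
play_rows(plan=[[[0,0,0,0],[0,0,0,0],[0,0,0,0],[0,0,0,0],[0,0,0,0],[0,0,0,0],[0,0,0,0],[0,0,0,0],[0,0,0,0]]], grip=1)

```text
time_s: 37.18
position: [0.5995, -0.2028, 0.0518]
tcp_rot: [-3.141, -0.0, 3.113]
force: [-0.9, 0.2, 1.4]
width: 0.12
grip_force: 49.9
```

Emit:
play_rows(plan=[[[0,0,0.01,0],[0,0,0.02,0],[0,0,0.03,0],[0,0,0.03,0],[0,0,0.03,0],[0,0,0.03,0],[0,0,0,0],[0,0,0,0],[0,0,0,0]]])

```text
time_s: 37.93
position: [0.5988, -0.2029, 0.2011]
tcp_rot: [-3.141, -0.002, 3.114]
force: [0.2, 0.1, -1.6]
width: 0.118
grip_force: 49.9
```

```bash
python3 - <<'E'
from h import *
a=snap('top','t20');comps(a);st();print(arm.get_obs()['wrist_torque'])
E
```

```text
[361 100  21  38 560] [372.8 117.8]
[195 109  24  29 513] [206.9 122.5]
[296 111  13  15 145] [302.1 117.9]
[ 325  129  106  108 4143] [379.2 184.6]
[  96  154   82   91 6124] [135.1 198.2]
[438 224  32  35 410] [453.1 238.3]
[265 229  14  51 330] [271.2 245.7]
[330 234  26  26 531] [342.7 246.2]
[202 240  21  20 323] [211.9 249.2]
37.9833 [ 0.5985 -0.2029  0.2003] [-180.    -0.2  178.4] F [ 0.3  0.  -1.5] w 11.3 [ 0.77  0.77 -0.89  1.51  0.63  1.17  1.31]
[ 0.079489   -0.03856692 -0.02978145]
```

Emit:
play_rows(plan=[[[-0.0037,0.0325,0,-3.32],[-0.0037,0.0325,0,-3.32],[-0.0037,0.0325,0,-3.32],[-0.0037,0.0325,0,-3.32],[-0.0037,0.0325,0,-3.32],[-0.0037,0.0325,0,-3.32],[-0.0037,0.0325,0,-3.32],[-0.0037,0.0325,0,-3.32],[-0.0037,0.0325,0,-3.32],[-0.0037,0.0325,0,-3.32]]])

```text
time_s: 38.82
position: [0.5613, 0.1232, 0.2]
tcp_rot: [-3.139, -0.002, 2.531]
force: [0.5, -0.3, -1.2]
width: 0.123
grip_force: 49.9
```

Emit:
play_rows(plan=[[[-0.0037,0.0325,0,-3.32],[-0.0037,0.0325,0,-3.32],[-0.0037,0.0325,0,-3.32],[-0.0037,0.0325,0,-3.32],[-0.0037,0.0325,0,-3.32],[-0.0037,0.0325,0,-3.32],[-0.0037,0.0325,0,-3.32],[-0.0037,0.0325,0,-3.32],[-0.0037,0.0325,0,-3.32],[-0.0037,0.0325,0,-3.32]]])

```text
time_s: 39.65
position: [0.5246, 0.4481, 0.1994]
tcp_rot: [-3.138, 0.002, 1.952]
force: [-0.0, 0.7, -0.7]
width: 0.126
grip_force: 49.9
```

Emit:
play_rows(plan=[[[0,0,0,0],[0,0,-0.01,0],[0,0,-0.01,0],[0,0,0,0],[0,0,0,0],[0,0,0,0],[0,0,0,0],[0,0,0,0]]])

```text
time_s: 40.32
position: [0.5261, 0.4469, 0.1823]
tcp_rot: [3.141, -0.0, 1.954]
force: [-0.3, -0.9, -1.4]
width: 0.122
grip_force: 49.9
```

```bash
python3 - <<'E'
from h import *
st();a=snap('top','t21');b=snap('side','s21');st()
print(proj('side',[.55,.384,.18]),proj('side',[.55,.384,.117]))
h=cv2.cvtColor(b,cv2.COLOR_RGB2HSV)
for v in range(106,150,2): print(v,''.join('#' if h[v,x,1]<70 and h[v,x,2]<145 else ('o' if h[v,x,1]<70 else '.') for x in range(165,225)))
E
```

```text
40.3167 [0.5261 0.4469 0.1823] [180.   -0.  111.9] F [-0.3 -0.9 -1.4] w 11.3 [-0.47  0.78 -0.52  1.35  0.4   1.12 -0.66]
40.4167 [0.5259 0.4472 0.1823] [180.  -0. 112.] F [ 0.6  0.  -1.5] w 11.4 [-0.47  0.78 -0.52  1.35  0.4   1.12 -0.66]
[190.34180685 117.85565649] [192.92028529 132.69447267]
106 .......####.................................................
108 ........#.#.................................................
110 .......####.................................................
112 ......##oooooo..............................................
114 ........####ooooooooo...###.##..............................
116 ......#...........##############............................
118 ...................oo############oooo.......................
120 .....................################oooo...................
122 ......................#############oooo.oooo................
124 ......................############oooooooooooooo............
126 ..................ooo###############ooooooooooooooo.........
128 ..............ooooooo####################oooooooooooooo.....
130 ...........ooooooooo########################oooooooooooooo..
132 ........oooooooo#############################ooooooooooooooo
134 ......ooooooooooo############################ooooooooooooooo
136 .....ooooooooooo#############################ooooooooooooooo
138 #ooooooo########oooo########oooooo############oooooooooooooo
140 .#oooooooooooooooooo###########oooo###########oooooooooooooo
142 ooooooooooooooooo###############ooooo#########oooooooooooooo
144 .ooooooooooooo###################ooooo#########ooooooooooooo
146 ..ooooooooooooo########oooo#######ooooo########oooooooooooo.
148 oooooooooooooooo######oooo#########ooooo######oooooooooooo..
```

Emit:
play_rows(plan=[[[-0.0015,0.001,-0.004,0],[0,0,-0.004,0],[0,0,-0.004,0],[0,0,-0.004,0],[0,0,-0.004,0],[0,0,-0.004,0],[0,0,-0.004,0],[0,0,0,0],[0,0,0,0]]])

```text
time_s: 41.17
position: [0.524, 0.4482, 0.1533]
tcp_rot: [-3.141, 0.0, 1.954]
force: [-0.4, -0.4, -0.5]
width: 0.12
grip_force: 49.9
```

Emit:
play_rows(plan=[[[0,0,-0.006,0],[0,0,-0.006,0],[0,0,-0.006,0],[0,0,-0.004,0],[0,0,-0.003,0],[0,0,-0.002,0],[0,0,-0.002,0],[0,0,-0.001,0],[0,0,0,0],[0,0,0,0]]])

```text
time_s: 42.0
position: [0.5241, 0.4484, 0.1239]
tcp_rot: [3.141, -0.0, 1.954]
force: [0.1, 0.5, -0.8]
width: 0.122
grip_force: 49.9
```

Emit:
play_rows(plan=[[[0,0,-0.001,0],[0,0,-0.0005,0],[0,0,0,0]]])

```text
time_s: 42.25
position: [0.5242, 0.4489, 0.1229]
tcp_rot: [3.141, -0.001, 1.955]
force: [0.0, 1.4, 1.1]
width: 0.12
grip_force: 49.9
```

Emit:
play_rows(plan=[[[0,0,0,0],[0,0,0,0],[0,0,0,0],[0,0,0,0],[0,0,0.005,0],[0,0,0.01,0],[0,0,0.02,0],[0,0,0.025,0],[0,0,0.02,0],[0,0,0,0]]], grip=0.48)

```text
time_s: 43.08
position: [0.5257, 0.451, 0.2088]
tcp_rot: [3.132, -0.005, 1.954]
force: [0.6, 0.6, 1.3]
width: 0.261
grip_force: 0.0
```

Emit:
play_rows(plan=[[[-0.0117,-0.028,0,6.8],[-0.0117,-0.028,0,6.8],[-0.0117,-0.028,0,6.8],[-0.0117,-0.028,0,6.8],[-0.0117,-0.028,0,6.8],[-0.0117,-0.028,0,6.8],[-0.0117,-0.028,0,6.8],[-0.0117,-0.028,0,6.8],[-0.0117,-0.028,0,6.8],[-0.0117,-0.028,0,6.8],[0,0,0,0],[0,0,0,0]]], grip=-1)

```text
time_s: 44.08
position: [0.407, 0.1662, 0.2021]
tcp_rot: [-3.14, -0.0, 3.137]
force: [-0.1, 1.0, 1.0]
width: 0.993
grip_force: 0.0
```

Emit:
play_rows(plan=[[[0,0,0,0],[0,0,0,0],[0,0,0,0]]])

```text
time_s: 44.33
position: [0.4074, 0.1698, 0.2025]
tcp_rot: [3.14, 0.001, -3.14]
force: [0.1, 0.3, 0.0]
width: 1.0
grip_force: 0.0
```

```bash
python3 - <<'E'
from h import *
a=snap('top','t22');b=snap('side','s22');comps(a);st();print(ray('top',180+131.5/4,105+534/3.7,.03))
cv2.imwrite('pics/c11.png',cv2.cvtColor(np.hstack([cv2.resize(a[145:245,80:180],(400,400),interpolation=cv2.INTER_CUBIC),cv2.resize(b[95:175,155:235],(400,400),interpolation=cv2.INTER_CUBIC)]),cv2.COLOR_RGB2BGR))
E
```

```text
[195 109  24  29 515] [206.8 122.5]
[296 111  13  15 144] [302.1 118. ]
[ 369  147   86   90 6351] [413.1 191. ]
[  88  154  105  104 4831] [129.9 192.3]
[215 222  21  16 217] [227.4 227.8]
[265 229  14  30 261] [271.6 239.7]
[330 234  26  26 530] [342.7 246.2]
[243 261  48  19 310] [262.5 269.5]
44.4333 [0.4072 0.1695 0.2023] [ 180.     0.  -179.9] F [ 0.1 -0.3 -0.1] w 93.1 [ 0.23  0.49 -0.96  2.03  0.52  0.89  0.55]
[0.40761863 0.16795848 0.03      ]
```

View pics/c11.png

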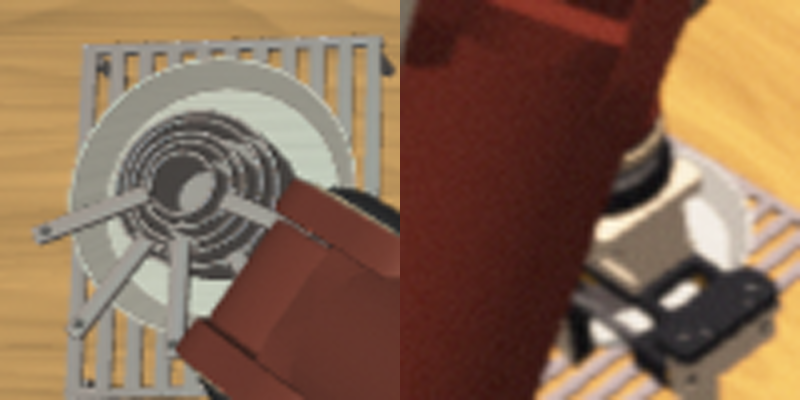

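All five pans are nested concentrically with the handles fanned; the tips of pans 5, 2 and 3 are at crop (40,235), (77,325) and (175,345). Now the timer.

Emit:
play_rows(plan=[[[0,-0.001,-0.035,0],[0,0,-0.035,0],[0,0,-0.035,0],[0,0,-0.03,0],[0,0,-0.02,0],[0,0,-0.012,0],[0,0,-0.006,0],[0,0,-0.004,0],[0,0,0,0],[0,0,0,0]]])

```text
time_s: 45.27
position: [0.4075, 0.1678, 0.0257]
tcp_rot: [3.141, 0.001, 3.142]
force: [-0.6, 0.2, -0.3]
width: 0.998
grip_force: 0.0
```

Emit:
play_rows(plan=[[[0,0,0,0],[0,0,0,0],[0,0,0,0],[0,0,0,0],[0,0,0,0],[0,0,0,0],[0,0,0,0],[0,0,0,0],[0,0,0,0],[0,0,0,0],[0,0,0,0]]], grip=1, newtons=25)

```text
time_s: 46.18
position: [0.4073, 0.1678, 0.0254]
tcp_rot: [3.141, 0.0, 3.142]
force: [-0.2, 1.3, 2.0]
width: 0.577
grip_force: 25.0
```

Emit:
play_rows(plan=[[[0,0,0.01,0],[0,0,0.03,0],[0,0,0.035,0],[0,0,0.035,0],[0,0,0.035,0],[0,0,0.035,0],[0,0,0,0],[0,0,0,0],[0,0,0,0]]])

```text
time_s: 46.93
position: [0.4062, 0.1658, 0.2041]
tcp_rot: [-3.139, -0.002, 3.14]
force: [-0.6, -0.6, -2.6]
width: 0.579
grip_force: 25.0
```

```bash
python3 - <<'E'
from h import *
a=snap('top','t23');comps(a);st()
E
```

```text
[195 109  24  29 515] [206.8 122.5]
[296 111  13  15 145] [302.1 117.9]
[ 369  147   86   90 6355] [413.1 191. ]
[  88  154  106  104 4903] [130.  192.7]
[212 222  26  17 224] [229.1 228.4]
[265 229  14  31 263] [271.6 239.8]
[330 234  26  26 529] [342.6 246.2]
[247 263  47  17 295] [265.9 270.6]
46.9833 [0.406  0.1658 0.2037] [-179.8   -0.2  180. ] F [ 0.3 -0.2 -1.4] w 53.4 [ 0.24  0.49 -0.96  2.03  0.52  0.89  0.56]
```

Emit:
play_rows(plan=[[[0.0122,-0.0344,0,0],[0.0122,-0.0344,0,0],[0.0122,-0.0344,0,0],[0.0122,-0.0344,0,0],[0.0122,-0.0344,0,0],[0.0122,-0.0344,0,0],[0.0122,-0.0344,0,0],[0.0122,-0.0344,0,0]]])

```text
time_s: 47.65
position: [0.5036, -0.11, 0.203]
tcp_rot: [3.141, -0.005, 3.142]
force: [-0.1, 1.1, -1.5]
width: 0.577
grip_force: 25.0
```

Emit:
play_rows(plan=[[[0.0122,-0.0344,0,0],[0.0122,-0.0344,0,0],[0.0122,-0.0344,0,0],[0.0122,-0.0344,0,0],[0.0122,-0.0344,0,0],[0.0122,-0.0344,0,0],[0.0122,-0.0344,0,0],[0.0122,-0.0344,0,0],[0,0,0,0],[0,0,0,0],[0,0,0,0],[0,0,0,0]]])

```text
time_s: 48.65
position: [0.6022, -0.3807, 0.2039]
tcp_rot: [3.14, -0.002, -3.138]
force: [-0.2, 1.7, -1.4]
width: 0.578
grip_force: 25.0
```

Emit:
play_rows(plan=[[[0,0,-0.03,0],[0,0,-0.03,0],[0,0,-0.02,0],[0,0,-0.015,0],[0,0,-0.012,0],[0,0,-0.008,0],[0,0,-0.003,0],[0,0,0,0],[0,0,0,0]]])

```text
time_s: 49.4
position: [0.603, -0.3831, 0.0884]
tcp_rot: [-3.141, 0.002, 3.141]
force: [0.9, 0.1, -1.3]
width: 0.575
grip_force: 25.0
```

Emit:
play_rows(plan=[[[0,0,-0.003,0],[0,0,-0.002,0],[0,0,-0.0015,0],[0,0,-0.001,0],[0,0,-0.0005,0],[0,0,0,0],[0,0,0,0]]])

```text
time_s: 49.98
position: [0.6024, -0.3832, 0.0806]
tcp_rot: [-3.141, 0.0, 3.141]
force: [-2.4, 0.4, 4.5]
width: 0.576
grip_force: 25.0
```

Emit:
play_rows(plan=[[[0,0,0,0],[0,0,0,0],[0,0,0,0],[0,0,0,0],[0,0,0,0],[0,0,0.01,0],[0,0,0.03,0],[0,0,0.04,0],[0,0,0.04,0],[0,0,0.03,0],[0,0,0,0]]], grip=-0.6)

```text
time_s: 50.9
position: [0.6061, -0.3829, 0.2389]
tcp_rot: [-3.137, 0.014, 3.141]
force: [1.0, 0.4, 1.0]
width: 0.797
grip_force: 0.0
```

Emit:
play_rows(plan=[[[-0.012,0.03,0.005,0],[-0.012,0.03,0.005,0],[-0.012,0.03,0.005,0],[-0.012,0.03,0.005,0],[-0.012,0.03,0.005,0],[-0.012,0.03,0.005,0],[-0.012,0.03,0.005,0],[-0.012,0.03,0.005,0],[-0.012,0.03,0.005,0],[-0.012,0.03,0.005,0],[0,0,0,0],[0,0,0,0]]])

```text
time_s: 51.9
position: [0.482, -0.0813, 0.2803]
tcp_rot: [-3.14, 0.002, -3.137]
force: [0.4, -1.7, -0.5]
width: 0.801
grip_force: 0.0
```

```bash
python3 - <<'E'
from h import *
a=snap('top','t24');b=snap('side','s24');comps(a);st()
q=[cv2.resize(i[y:y+h,x:x+w],(400,300),interpolation=cv2.INTER_CUBIC) for i,x,y,w,h in((a,90,150,107,80),(a,365,150,107,80),(b,145,95,107,80),(b,350,215,107,80))]
cv2.imwrite('pics/c12.png',cv2.cvtColor(np.vstack([np.hstack(q[:2]),np.hstack(q[2:])]),cv2.COLOR_RGB2BGR))
E
```

```text
[195 109  24  29 515] [206.8 122.5]
[296 111  13  15 144] [302.1 118. ]
[ 370  147   85   89 5463] [417.5 187.5]
[ 267  151   51   66 1829] [290.2 192. ]
[  88  154   90   91 6167] [134.8 198.2]
[265 229  14  51 331] [271.1 245.8]
[330 236  18  24 227] [337.1 249.1]
52.0 [ 0.4825 -0.0842  0.2792] [-179.9    0.   179.9] F [ 0.6 -0.6 -1. ] w 74.5 [ 0.82  0.49 -1.04  1.79  0.46  1.13  1.2 ]
```

View pics/c12.png

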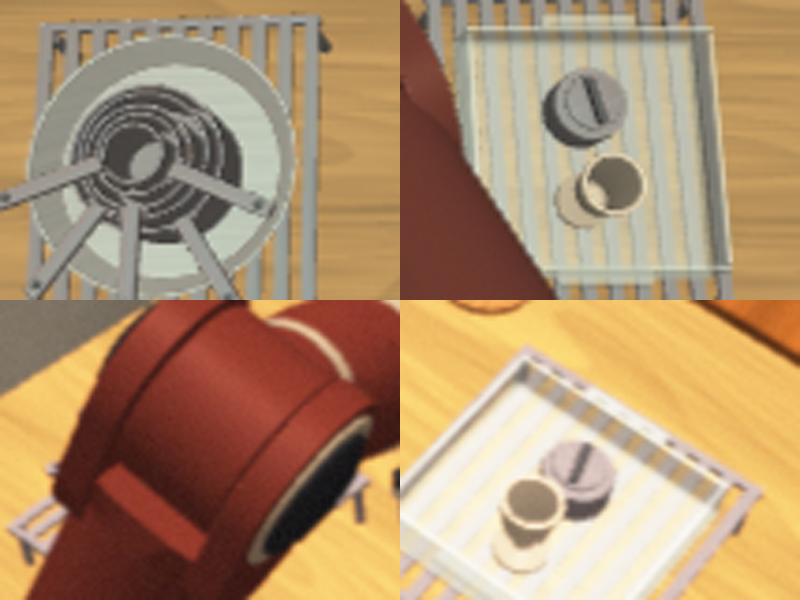

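The five pans are nested with the handles fanned, and the timer (crop 590,105) and egg cup (612,185) stand upright side by side on the dish floor. The bystanders I can see are unmoved. Handing in.

```bash
python3 -c "
from plant import arm
print(arm.finish_job())"
```

```text
the job is handed in; nothing more can be done
None
```

The job is handed in: all five pans are nested in the pie plate with handles fanned toward the robot, and the timer stands beside the egg cup on the dish floor; no score came back.

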